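# Eject a formed brass shell from its die and tray it

### The arm

A 6-joint arm with a two-finger parallel gripper is mounted at the origin on the work surface. World frame = base frame: x ahead of the robot, y to its left, z up, the work surface at z = 0. Lengths are in m, angles in rad, forces in N, time in s.
With the tool pointing down it reaches from about 0.375 to 0.9 m from the base axis. Payload 3.1 kg.
Tool frame: the origin (TCP) lies on the centre line of the jaws, within the pads' length; the fingertips stand 19 mm ahead of it and the grasp point (between the pads) is the TCP; z points along the fingers, y is the line along which they close (so a half turn about z gives the same grasp; the last joint's range is limited). The gripper opens to 85 mm and grips with 20 to 120 N. Pads are 22 mm wide; open, the fingers measure 114 mm over their backs; the gripper's body (76 mm by 85 mm) begins 54 mm behind the grasp point. The pads swing forward as they close: fully open they stand 13 mm farther back than shut.
Start: joints at [0.991, 0.527, 1.433, -0, 1.181, -0.178], TCP at [0.244, 0.575, 0.25] pointing down, gripper open.
Joint ranges: [-3.08, 3.08], [-0.75, 2.2], [0.22, 2.44], [-1.43, 4.57], [0, 2.65], [-2.85, 2.85]. Speed limits (rad/s): [2.79, 2.79, 3.14, 3.14, 3.14, 3.14].

### API

Orientations are given as a unit quaternion [x, y, z, w].
In Python, from station import manip, cams, sign_off gives the robot as it stands.
- The arm moves only by the tool carry_out, never from a script. Its argument "targets" is a list that holds one entry, the list of rows, each a list of 7 numbers: the shift along the tool's x, y, z in cm, then the turn, a rotation vector about the tool's x, y, z in degrees, then the finger opening in cm, from 0 to 8.54. A call has 1 to 12 rows; each row is the pose to reach, as a shift and turn from the pose commanded when the call began, along the tool's axes at that moment; what a row does not reach only later rows make up. A row lasts 1/12 s, in which the tool goes at most 41.7 mm and 7.16 degrees, less where a joint would pass 70% of its speed; a pose out of reach is approached as far as the arm can. A call with a gripper value outside its range is refused whole. The fingers move at their own pace and stop on an object; "force" is the grip in N (left out, the last holds). Time passes only in rows, so rows that repeat a pose let the fingers close. It gives the time, the measured TCP pose, the force, the opening and the grip force at its end, in the units of the state.
- manip.sense(): the state, without advancing time (a new reading comes with each control period).
- cams.snapshot(name): name is "scene" or "top"; returns the picture (420x560x3 uint8, red, green, blue); there is no depth.
- cams.camera_info(name): a dict with "K" (3x3 intrinsics, pixels), "T" (4x4, takes a point from camera to world coordinates). Camera axes: x right, y down, z forward; pixel columns grow to the right and rows downward; lengths in m; the calibration is good to about 2 mm. A picture is of the moment at which its call begins. camera_info takes no time and is no camera call.
- sign_off(): hands the job in; it is judged then, once.
The state is a dict: "t": time; "q": joint angles; "qd": joint speeds; "tau": joint torques, N m; "tcp_pos": TCP position; "tool_rot": TCP orientation; "force": force on the tool from outside, world axes, zero at the start; "ft_torque": the same for the moment, N m; "finger_gap": opening from 0.0 (shut) to 1.0 (fully open); "gripper_force": force on a finger pad.
Only numpy, scipy, OpenCV 4.12 (cv2) and the standard library are available. Lean on these libraries where they do the work, as an engineer would, in place of code of your own. Each camera call takes 0.05 s, during which the arm holds its last target. There are 200 camera calls.

### The job

A formed brass shell is sitting down inside the steel die. Press the die's red-padded ejector lever down until its catch holds it down by itself, then lift the raised shell out and set it down, without dropping it, flat and open side up in the empty half of the blue-lined tray. Leave the lever latched down, keep the shell open side up all the way, and do not disturb the finished shell in the other half of the tray or the jar.

Things in the scene. Friction and masses are not known exactly. Their poses are not given: they have to be found in the camera images.
- die: Forming die on a blue base plate 200 mm (x) by 180 mm (y) by 12 mm, fixed to the bench on the left or the right. Origin: centre of the plate's underside, z up. On it a dark steel block, 140 x 92 mm, centred at y = +35 mm, top face at z = 60 mm, with an open cavity; beside the block, in the plane y = -45 mm, the ejector lever.
- cavity (a point): Centre of the mouth of the die's cavity, at the block's top face; axes as the die's. The cavity is 100 mm (x) by 50 mm (y), 20 mm deep. The shell lies in it with its rim 2 mm below the mouth. A plate in its floor, driven by the lever, lifts it: with the lever latched the shell stands 16 mm higher, its rim 14 mm above the block's top.
- lever_pivot (a point): Pivot of the ejector lever, at x = +60, y = -45, z = 60 mm in the die; axes as the die's. The lever reaches from it towards the die's -x and swings in the die's vertical x-z plane.
- catch (a point): Top of the yellow sprung catch, 74 mm above the bench, that stands beside the middle of the lever (at x = -36, y = -62 mm in the die) and snaps over the lever's side pin. Do not press here.
- lever (a joint): Angle of the ejector lever, rad: 0 at rest (raised by its spring, 0.35 rad above level), growing as it is pressed down, hard stop at 0.46. The catch snaps over it beyond about 0.42 and then holds it at about 0.40; let go earlier it springs back to 0. It takes about 10 N at the pad near the end of the stroke.
- lever_pad (a point): Centre of the upper face of the red pad (36 x 36 mm, 10 mm thick) at the lever's free end, 150 mm from its pivot and 8 mm above the lever's axis. 119 mm above the bench at rest, about 60 mm when latched, 52 mm at the hard stop; in the die at x = -78 mm at rest and -89 mm when down.
- shell: The brass shell in the die: a shallow open-topped rectangular pan, 96 mm (x) by 46 mm (y) by 18 mm high, walls and floor 4 mm, about 0.2 kg. Origin: centre of its underside; z points out of its open side. It starts square with the die.
- tray: Low wooden tray, fixed, on the other side of the bench: 150 mm (x) by 225 mm (y), lined with blue cloth. Outer walls 14 mm high and 4 mm thick; floor's upper face at 4 mm; a divider 4 mm thick and 14 mm high along y = 0 makes two halves, each about 142 x 106 mm inside. Origin: centre of its underside.
- tray_empty (a point): Centre of the floor of the tray's empty half (y = -55 mm in the tray), on the floor's upper face, axes as the tray's.
- shell_done: A finished brass shell, same as the other, lying open side up in the other half of the tray (about y = +55 mm). Not to be disturbed. Origin: centre of its underside.
- jar: Small closed jar, 52 mm in diameter and 75 mm tall with a brass lid, standing between die and tray. Not to be disturbed. Origin: centre of its underside.

How it is judged:
By the outcome, as a careful person would: the job done as asked, in the order asked, and still so for the second after the job is handed in, with the robot touching nothing.
It also fails if it takes over 54 s, if anything falls off the work surface, if the arm or the gripper's body presses on something with over 40 N, if the wrist force passes 120 N, or if a joint passes its speed limit or range.

## Working session

There is one attempt and no reset: what is moved stays moved. The work goes in short steps, Python scripts to look and compute and a tool call to move; the robot and the scene stay as the last step left them, time stands still between calls to the robot, and variables do not carry over. Pictures are saved under pics/ and viewed, at most 10 in all, crops included, and the job is handed in when it is done.

Besides the shell and the picture viewer there is one more tool, called after ">>>" in YAML: its name, and indented under it one key for each argument. carry_out: Moves the arm, as the interface text tells. Its arguments: {"type":"object","properties":{"targets":{"type":"array"},"force":{"type":"number"}},"required":["targets"]}

```bash
mkdir -p pics; python3 - <<'E'
from station import manip,cams
import cv2
s=manip.sense();print(s)
for n in("scene","top"):
    cv2.imwrite(f"pics/{n}0.png",cams.snapshot(n)[:,:,::-1]);c=cams.camera_info(n);print(n,c["K"],c["T"])
E
```

```text
{'t': 0.0, 'q': array([ 9.90496619e-01,  5.28456674e-01,  1.43391264e+00, -2.00360914e-05,
        1.18142647e+00, -1.78510897e-01]), 'qd': array([ 7.22488061e-05,  2.54959290e-03, -1.79960839e-03,  1.84379766e-03,
        5.90791483e-04, -4.27229348e-05]), 'tau': array([-6.72376464e-04, -4.42349946e+01, -1.78026384e+01, -3.42719541e-04,
        8.48992844e-03,  8.20009980e-07]), 'tcp_pos': array([0.24401603, 0.57464827, 0.24933614]), 'tool_rot': array([ 1.99541971e-01,  9.79888661e-01, -1.02665825e-03, -3.99379350e-04]), 'force': array([-0.64052709, -0.70541146,  0.04955229]), 'ft_torque': array([-0.02183764, -0.01032348,  0.03198708]), 'gripper_force': 0.0, 'finger_gap': 0.9975906648608002}
scene [[381.08280765   0.         278.09280996]
 [  0.         381.08280765 206.17355146]
 [  0.           0.           1.        ]] [[ 0.59745058  0.62525341 -0.50210654  0.99266302]
 [ 0.80188574 -0.4614046   0.37958538 -0.30365734]
 [ 0.00566279 -0.62941558 -0.77704824  0.73987141]
 [ 0.          0.          0.          1.        ]]
top [[515.91688836   0.         285.69005511]
 [  0.         515.91688836 212.87588692]
 [  0.           0.           1.        ]] [[ 0.01199913 -0.9812826   0.19219904  0.35409189]
 [-0.99992561 -0.01135459  0.00445463 -0.0132396 ]
 [-0.00218891 -0.1922382  -0.98134585  1.27658494]
 [ 0.          0.          0.          1.        ]]
```

View pics/top0.png

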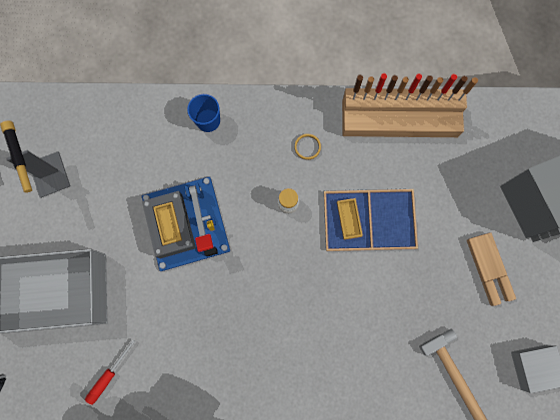

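View pics/scene0.png

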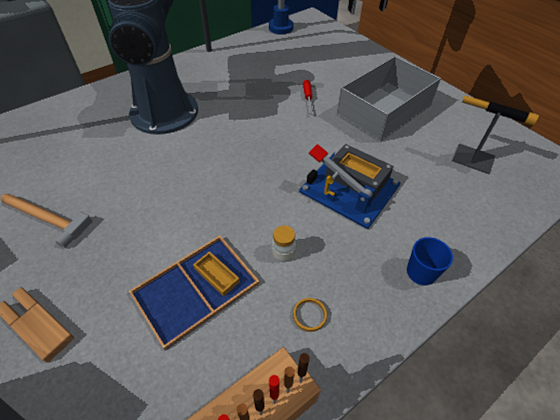

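```bash
python3 - <<'E'
import cv2
a=cv2.imread("pics/top0.png");b=cv2.imread("pics/scene0.png")
import numpy as np
r=lambda i,x,y,w,h,k:cv2.resize(i[y:y+h,x:x+w],None,fx=k,fy=k,interpolation=cv2.INTER_CUBIC)
cv2.imwrite("pics/c1.png",np.vstack([np.hstack([r(a,135,170,100,105,4),r(a,320,170,100,105,4)])]))
cv2.imwrite("pics/c2.png",r(b,285,130,125,105,6))
E
```

```text
(no output)
```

View pics/c1.png

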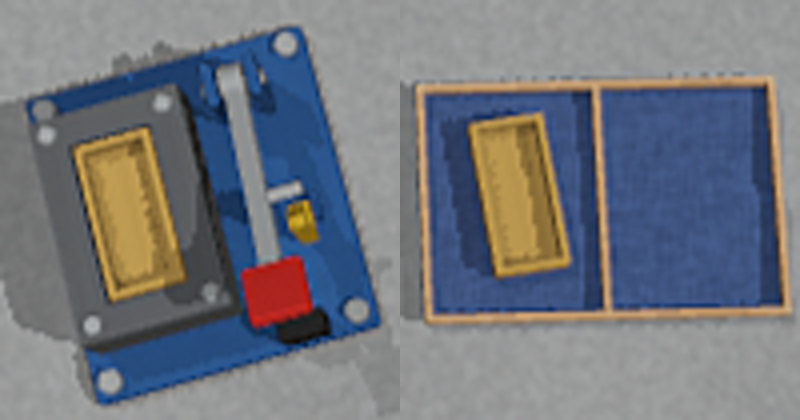

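View pics/c2.png

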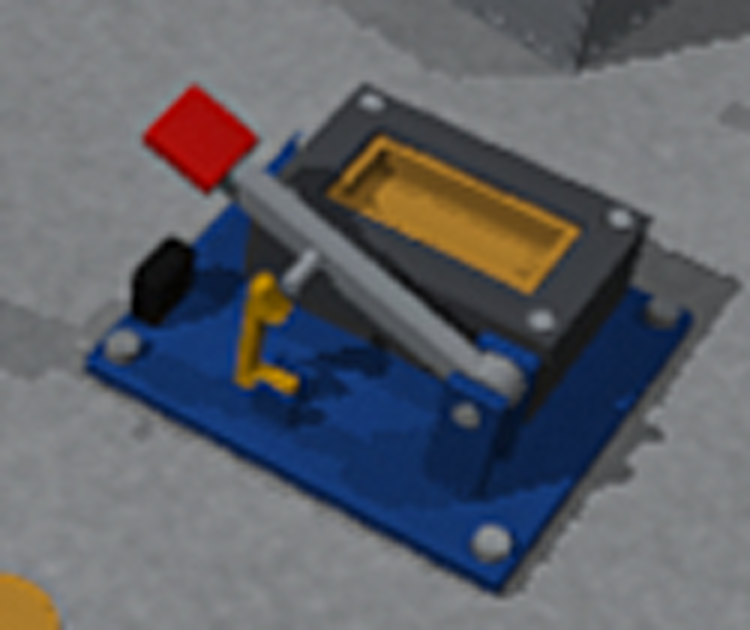

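```bash
cat > h.py <<'E'
import numpy as np
from station import manip,cams
from scipy.optimize import least_squares
from scipy.spatial.transform import Rotation as R
def proj(n,P):
    c=cams.camera_info(n);T=np.linalg.inv(c["T"]);p=c["K"]@(T[:3,:3]@P+T[:3,3]);return p[:2]/p[2]
def place(x,P):
    c,s=np.cos(x[2]),np.sin(x[2]);return np.array([x[0]+c*P[0]-s*P[1],x[1]+s*P[0]+c*P[1],P[2]])
def fit(obs,x0):
    f=lambda x:np.concatenate([proj(n,place(x,np.array(P)/1000))-np.array(uv) for n,P,uv in obs])
    r=least_squares(f,x0,loss="soft_l1");return r.x,np.round(f(r.x).reshape(-1,2),1)
E
cat > f.py <<'E'
from h import *
t=lambda u,v:(135+(u+.5)/4-.5,170+(v+.5)/4-.5)
t2=lambda u,v:(320+(u-399.5)/4-.5,170+(v+.5)/4-.5)
s=lambda u,v:(285+(u+.5)/6-.5,130+(v+.5)/6-.5)
die=[("top",P,t(*u)) for P,u in [((100,-90,12),(300,27)),((-100,-90,12),(382,325)),((-100,90,12),(100,404)),((100,90,12),(27,105)),((48,58,58),(74,147)),((48,12,58),(150,127)),((-48,12,58),(186,282)),((-48,58,58),(112,300)),((-78,-45,119),(278,290))]]
die+=[("scene",P,s(*u)) for P,u in [((100,-90,12),(498,592)),((-100,-90,12),(88,368)),((100,90,12),(692,315)),((-78,-45,119),(200,138)),((-70,81,60),(365,84)),((70,81,60),(650,218))]]
tr=[("top",P,t2(*u)) for P,u in [((75,112.5,14),(416,84)),((75,-112.5,14),(773,77)),((-75,-112.5,14),(791,314)),((-75,112.5,14),(428,322))]]
tr+=[("scene",P,u) for P,u in [((75,112.5,14),(259,282)),((75,-112.5,14),(166,345)),((-75,-112.5,14),(130,292)),((-75,112.5,14),(222,238))]]
d,e=fit(die,[.38,.2,.2]);print(d,e.tolist())
r,e=fit(tr,[.38,-.2,0]);print(r,e.tolist())
for n,P in dict(cavity=(0,35,60),pad=(-78,-45,119),padl=(-89,-45,60),catch=(-36,-62,74)).items():print(n,place(d,np.array(P)/1e3))
print("empty",place(r,np.array([0,-.055,.004])))
E
python3 f.py
```

```text
[0.57533423 0.24211287 0.29247329] [[0.7, -1.2], [0.5, -0.3], [-0.2, 0.3], [-0.3, -1.6], [0.4, 0.2], [-0.1, 0.0], [0.4, -0.9], [0.2, -0.1], [-0.3, -1.0], [-0.1, -1.8], [-1.5, -2.4], [0.5, -0.5], [0.3, -1.3], [-0.9, -0.6], [-0.1, -0.5]]
[ 0.59012107 -0.21650887  0.03299265] [[-0.2, -0.7], [-0.1, -0.9], [-0.4, -0.8], [-1.1, -0.9], [0.2, -1.9], [-2.5, 1.8], [-0.9, -2.3], [-1.7, -3.7]]
cavity [0.56524298 0.27562655 0.06      ]
pad [0.51362106 0.17653479 0.119     ]
padl [0.50308819 0.17336326 0.06      ]
catch [0.55873894 0.17236621 0.074     ]
empty [ 0.59193534 -0.27147894  0.004     ]
```

```bash
cat >> h.py <<'E'
D=np.array([.5753,.2421,.2925]);T=np.array([.5901,-.2165,.0330])
def to(P,yaw):
    "shift (cm, tool axes) and turn (deg) to world P with tool y at world angle yaw"
    s=manip.sense();r=R.from_quat(s["tool_rot"]);
    y=r.as_matrix()[:,1];a=np.degrees(np.arctan2(y[1],y[0]))
    print(np.round(r.inv().apply(np.array(P)-s["tcp_pos"])*100,2),"turn z",round((-(yaw-a)+90)%180-90,1),"t",s["t"],"q",np.round(s["q"],2),"F",np.round(s["force"],1),"tilt",np.round(np.degrees(r.as_matrix()[:2,2]),1))
E
python3 -c "
from h import *
p=place(D,np.array([-.081,-.045,0]));print(p)
to([p[0],p[1],.165],106.8)"
```

```text
[0.51071601 0.17565523 0.        ]
[-40.16 -26.28   8.48] turn z -39.8 t 0.1 q [ 0.99  0.53  1.43  0.    1.18 -0.18] F [-0.8 -0.3  0.2] tilt [-0.1 -0.1]
```

>>> carry_out:
  targets:
    - [[-2,-1.3,0,0,0,-2,0],[-5,-3.3,0,0,0,-5,0],[-8.4,-5.5,0,0,0,-9,0],[-11.8,-7.7,0,0,0,-13,0],[-15.2,-9.9,0,0,0,-17,0],[-18.6,-12.1,0,0,0,-21,0],[-22,-14.3,0,0,0,-25,0],[-25.4,-16.6,0,0,0,-29,0],[-28.8,-18.8,0,0,0,-33,0],[-32.2,-21.1,0,0,0,-36,0],[-35.6,-23.3,0,0,0,-38,0],[-38,-25,0,0,0,-39.8,0]]
  force: 60

```text
t: 1.1
tcp_pos: [0.498, 0.1937, 0.2501]
tool_rot: [-0.146, 0.989, -0.0, 0.0]
force: [-0.5, 0.1, -0.9]
finger_gap: 0.001
gripper_force: 0.0
```

```bash
python3 -c "
from h import *
p=place(D,np.array([-.081,-.045,0]))
to([p[0],p[1],.155],106.8)"
```

```text
[-0.69 -2.08  9.51] turn z -0.0 t 1.1 q [ 0.16  0.41  1.66 -0.    1.07 -1.7 ] F [-0.5  0.1 -0.9] tilt [ 0. -0.]
```

>>> carry_out:
  targets:
    - [[-0.4,-1,0.5,0,0,0,0],[-0.7,-2.1,2.5,0,0,0,0],[-0.7,-2.1,5,0,0,0,0],[-0.7,-2.1,7.5,0,0,0,0],[-0.7,-2.1,9,0,0,0,0],[-0.7,-2.1,9.5,0,0,0,0],[-0.7,-2.1,9.5,0,0,0,0]]

```text
t: 1.68
tcp_pos: [0.5076, 0.1788, 0.1537]
tool_rot: [-0.146, 0.989, 0.0, -0.002]
force: [-0.8, 0.2, -0.4]
finger_gap: 0.001
gripper_force: 0.0
```

```bash
python3 - <<'E'
from h import *
import cv2
p=place(D,np.array([-.081,-.045,0]))
to([p[0],p[1],.155],106.8)
a=cams.snapshot("scene")[:,:,::-1];b=cams.snapshot("top")[:,:,::-1]
r=lambda i,x,y,w,h,k:cv2.resize(i[y:y+h,x:x+w],None,fx=k,fy=k,interpolation=cv2.INTER_CUBIC)
cv2.imwrite("pics/p1.png",np.hstack([r(a,275,110,130,120,3),r(b,130,165,110,120,3)]))
E
```

```text
[-0.21 -0.39 -0.14] turn z -0.0 t 1.6833 q [ 0.13  0.55  1.74  0.    0.86 -1.73] F [-0.8  0.2 -0.4] tilt [-0.2 -0. ]
```

View pics/p1.png

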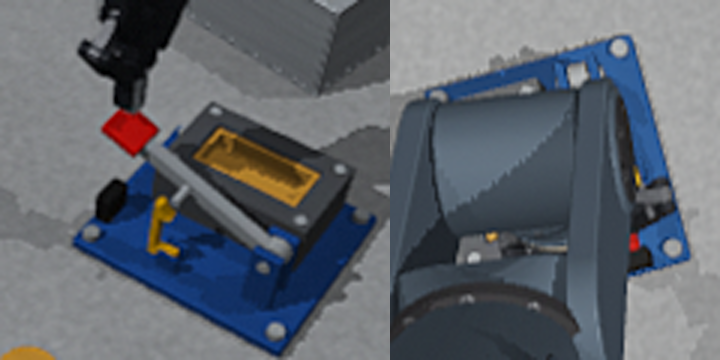

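>>> carry_out:
  targets:
    - [[-0.1,-0.3,0.8,0,0,0,0],[-0.1,-0.3,1.6,0,0,0,0],[0.1,-0.3,2.4,0,0,0,0],[0.2,-0.3,3.2,0,0,0,0],[0.4,-0.3,4,0,0,0,0],[0.5,-0.3,4.8,0,0,0,0],[0.6,-0.3,5.6,0,0,0,0],[0.6,-0.3,6.3,0,0,0,0],[0.6,-0.3,7,0,0,0,0],[0.6,-0.3,7.5,0,0,0,0],[0.6,-0.3,7.8,0,0,0,0],[0.6,-0.3,7.8,0,0,0,0]]

```text
t: 2.78
tcp_pos: [0.5019, 0.173, 0.0766]
tool_rot: [-0.146, 0.989, -0.0, -0.003]
force: [-4.6, -3.6, 10.0]
finger_gap: -0.003
gripper_force: 4.8
```

>>> carry_out:
  targets:
    - [[0,0,0.2,0,0,0,0],[0,0,0.4,0,0,0,0],[0,0,0.5,0,0,0,0],[0,0,0.6,0,0,0,0],[0,0,0.6,0,0,0,0]]

```text
t: 3.2
tcp_pos: [0.5021, 0.173, 0.0711]
tool_rot: [-0.146, 0.989, -0.0, -0.002]
force: [-3.6, -3.5, 10.5]
finger_gap: 0.001
gripper_force: 5.1
```

>>> carry_out:
  targets:
    - [[0,0,0.1,0,0,0,0],[0,0,0.2,0,0,0,0],[0,0,0.2,0,0,0,0]]

```text
t: 3.45
tcp_pos: [0.5021, 0.173, 0.0702]
tool_rot: [-0.146, 0.989, -0.0, -0.002]
force: [-6.4, -3.8, 18.3]
finger_gap: 0.004
gripper_force: 9.3
```

Hard stop felt. Raise slowly, then up clear of everything.

>>> carry_out:
  targets:
    - [[0,0,-0.4,0,0,0,0],[0,0,-0.9,0,0,0,0],[0,0,-1.4,0,0,0,0],[0,0,-2.5,0,0,0,0],[0,0,-4.5,0,0,0,0],[0,0,-7,0,0,0,0],[0,0,-9.5,0,0,0,0],[0,0,-11.5,0,0,0,0],[0,0,-12,0,0,0,0],[0,0,-12,0,0,0,0]]

```text
t: 4.28
tcp_pos: [0.5054, 0.1741, 0.1908]
tool_rot: [-0.146, 0.989, 0.0, 0.002]
force: [1.0, 0.1, 0.2]
finger_gap: 0.003
gripper_force: 0.0
```

```bash
python3 - <<'E'
from h import *
import cv2
p=place(D,np.array([0,.035,0]));print(p)
to([p[0],p[1],.19],106.8)
a=cams.snapshot("scene")[:,:,::-1]
r=lambda i,x,y,w,h,k:cv2.resize(i[y:y+h,x:x+w],None,fx=k,fy=k,interpolation=cv2.INTER_CUBIC)
cv2.imwrite("pics/p2.png",r(a,275,110,130,120,5))
E
```

```text
[0.56520786 0.27561341 0.        ]
[-8.65  7.99  0.11] turn z -0.0 t 4.2833 q [ 0.12  0.49  1.72  0.    0.93 -1.74] F [1.  0.1 0.2] tilt [0.2 0. ]
```

View pics/p2.png

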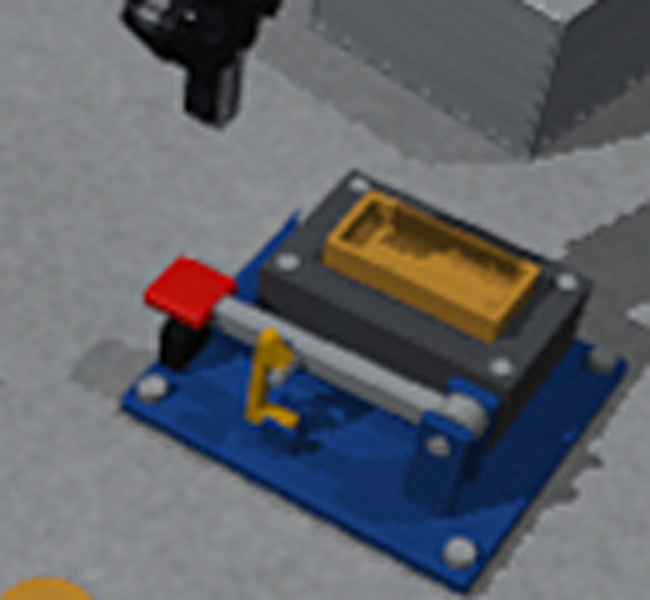

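>>> carry_out:
  targets:
    - [[-1.5,1.4,0,0,0,0,7],[-4,3.7,0,0,0,0,7],[-6.6,6.1,0,0,0,0,7],[-8.2,7.6,0.5,0,0,0,7],[-8.6,8,2,0,0,0,7],[-8.6,8,4.5,0,0,0,7],[-8.6,8,6,0,0,0,7],[-8.6,8,6.5,0,0,0,7],[-8.6,8,6.5,0,0,0,7],[-8.6,8,6.5,0,0,0,7]]

```text
t: 5.17
tcp_pos: [0.5628, 0.2746, 0.1232]
tool_rot: [-0.146, 0.989, -0.0, -0.001]
force: [-0.6, 0.5, 0.2]
finger_gap: 0.818
gripper_force: 0.0
```

```bash
python3 - <<'E'
from h import *
import cv2
p=place(D,np.array([0,.035,0]))
to([p[0],p[1],.079],106.8);print(manip.sense()["finger_gap"]*85.4)
a=cams.snapshot("scene")[:,:,::-1]
r=lambda i,x,y,w,h,k:cv2.resize(i[y:y+h,x:x+w],None,fx=k,fy=k,interpolation=cv2.INTER_CUBIC)
cv2.imwrite("pics/p3.png",r(a,295,90,100,110,5))
E
```

```text
[-0.27  0.03  4.42] turn z -0.1 t 5.1667 q [ 0.28  0.69  1.53 -0.    0.93 -1.59] F [-0.6  0.5  0.2] tilt [-0.1 -0. ]
69.82038580721256
```

View pics/p3.png

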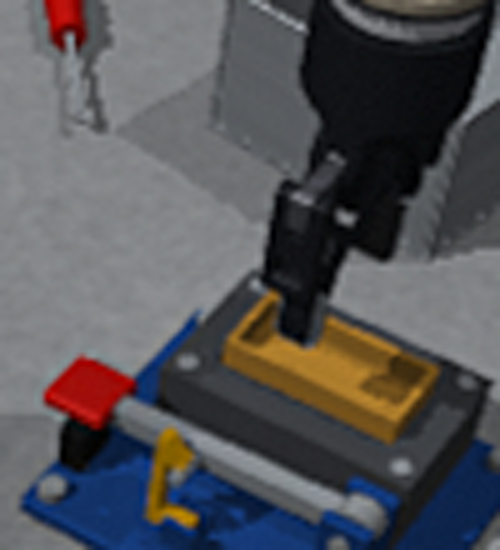

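>>> carry_out:
  targets:
    - [[-0.2,0,1,0,0,0,7],[-0.2,0,2,0,0,0,7],[-0.2,0,3,0,0,0,7],[-0.2,0,3.8,0,0,0,7],[-0.2,0,4.2,0,0,0,7],[-0.2,0,4.2,0,0,0,7],[-0.2,0,4.2,0,0,0,7]]

```text
t: 5.8
tcp_pos: [0.5652, 0.2758, 0.0818]
tool_rot: [-0.146, 0.989, -0.0, -0.0]
force: [0.3, -0.1, -0.5]
finger_gap: 0.819
gripper_force: 0.0
```

```bash
python3 - <<'E'
from h import *
import cv2
p=place(D,np.array([0,.035,0]))
to([p[0],p[1],.079],106.8)
a=cams.snapshot("scene")[:,:,::-1]
r=lambda i,x,y,w,h,k:cv2.resize(i[y:y+h,x:x+w],None,fx=k,fy=k,interpolation=cv2.INTER_CUBIC)
cv2.imwrite("pics/p4.png",r(a,305,110,90,80,7))
E
```

```text
[ 0.   -0.02  0.28] turn z -0.0 t 5.8 q [ 0.28  0.75  1.54 -0.    0.85 -1.59] F [ 0.3 -0.1 -0.5] tilt [-0. -0.]
```

View pics/p4.png

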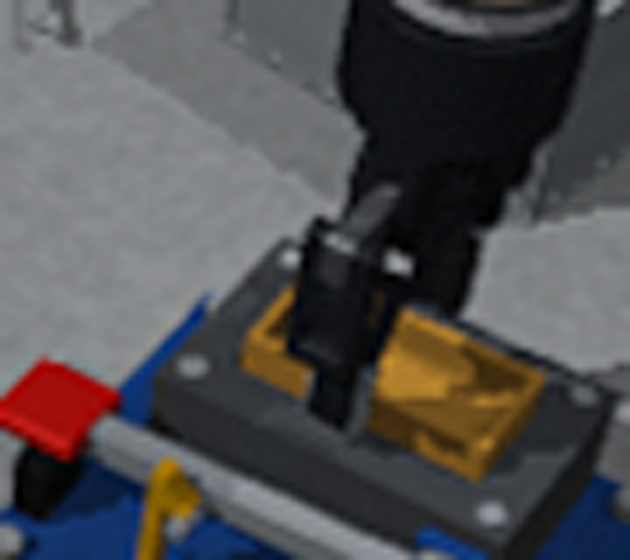

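>>> carry_out:
  targets:
    - [[-0.2,0,0.15,0,0,0,7],[-0.2,0,0.25,0,0,0,7],[-0.2,0,0.25,0,0,0,5],[-0.2,0,0.25,0,0,0,4.4],[-0.2,0,0.25,0,0,0,4],[-0.2,0,0.25,0,0,0,4],[-0.2,0,0.25,0,0,0,4],[-0.2,0,0.25,0,0,0,4]]
  force: 45

```text
t: 6.52
tcp_pos: [0.5674, 0.2766, 0.0803]
tool_rot: [-0.146, 0.989, 0.0, 0.0]
force: [-0.8, 0.6, 3.9]
finger_gap: 0.522
gripper_force: 46.2
```

>>> carry_out:
  targets:
    - [[0,0,-0.2,0,0,0,4],[0,0,-0.7,0,0,0,4],[0,0,-1.5,0,0,0,4],[0,0,-3,0,0,0,4],[0,0,-5,0,0,0,4],[0,0,-7.5,0,0,0,4],[0,0,-9.5,0,0,0,4],[0,0,-10.5,0,0,0,4],[0,0,-10.8,0,0,0,4],[0,0,-10.8,0,0,0,4]]

```text
t: 7.35
tcp_pos: [0.5674, 0.2764, 0.1885]
tool_rot: [-0.146, 0.989, 0.0, 0.001]
force: [-0.9, 0.4, -2.6]
finger_gap: 0.523
gripper_force: 46.4
```

```bash
python3 - <<'E'
from h import *
import cv2
p=place(T,np.array([0,-.055,0]));print(p)
to([p[0],p[1],.19],91.9);print(manip.sense()["finger_gap"])
a=cams.snapshot("scene")[:,:,::-1]
cv2.imwrite("pics/p5.png",cv2.resize(a[60:240,250:420],None,fx=3.3,fy=3.3,interpolation=cv2.INTER_CUBIC))
E
```

```text
[ 0.59191467 -0.27147006  0.        ]
[ 13.47 -53.16  -0.16] turn z 14.9 t 7.35 q [ 0.28  0.61  1.48 -0.    1.06 -1.59] F [-0.9  0.4 -2.6] tilt [0.1 0. ]
0.5232380031943529
```

View pics/p5.png

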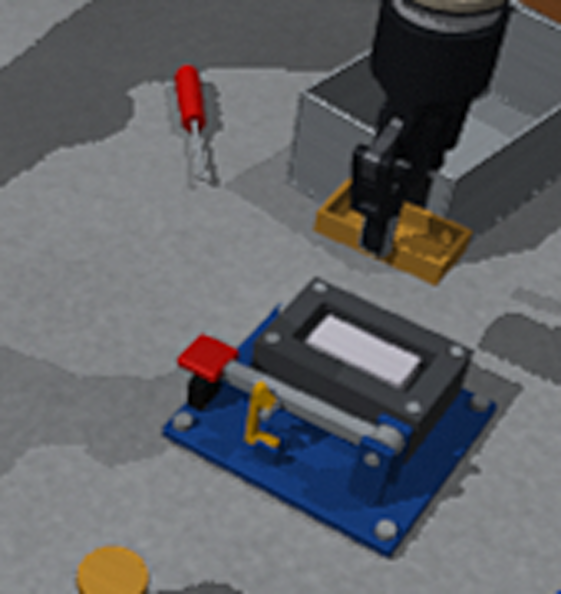

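>>> carry_out:
  targets:
    - [[0.2,-0.8,0,0,0,0,4],[0.6,-2.5,0,0,0,1,4],[1.2,-4.9,0,0,0,2,4],[2,-7.9,0,0,0,3,4],[2.9,-11.3,0,0,0,4,4],[3.7,-14.7,0,0,0,5,4],[4.6,-18.1,0,0,0,6,4],[5.4,-21.5,0,0,0,7,4],[6.3,-24.9,0,0,0,8,4],[7.2,-28.3,0,0,0,9,4],[8,-31.7,0,0,0,10,4],[8.9,-35.1,0,0,0,11,4]]

```text
t: 8.4
tcp_pos: [0.5822, -0.0874, 0.1862]
tool_rot: [-0.05, 0.999, 0.0, -0.001]
force: [1.0, -0.0, -2.0]
finger_gap: 0.524
gripper_force: 46.3
```

```bash
python3 - <<'E'
from h import *
p=place(T,np.array([0,-.055,0]))
to([p[0],p[1],.19],91.9);s=manip.sense();print(s["finger_gap"],s["qd"].round(2))
E
```

```text
[  0.87 -18.42  -0.4 ] turn z 3.8 t 8.4 q [-0.34  0.56  1.59 -0.    1.   -2.01] F [ 1. -0. -2.] tilt [-0.2  0. ]
0.523727652643631 [-0.69  0.08 -0.17 -0.    0.08 -0.47]
```

>>> carry_out:
  targets:
    - [[0.2,-3.2,0,0,0,1,4],[0.4,-6.4,0,0,0,2,4],[0.5,-9.6,0,0,0,3,4],[0.7,-12.6,0,0,0,3.9,4],[0.8,-15.2,0,0,0,3.9,4],[0.9,-17.2,0,0,0,3.9,4],[1,-18.3,0,0,0,3.9,4],[1,-18.6,0,0,0,3.9,4],[1,-18.6,1,0,0,3.9,4],[1,-18.6,3,0,0,3.9,4],[1,-18.6,5,0,0,3.9,4],[1,-18.6,5,0,0,3.9,4]]

```text
t: 9.4
tcp_pos: [0.589, -0.2675, 0.1328]
tool_rot: [-0.017, 1.0, 0.003, -0.005]
force: [-0.7, 0.1, -3.3]
finger_gap: 0.523
gripper_force: 46.7
```

```bash
python3 - <<'E'
from h import *
p=place(T,np.array([0,-.055,0]))
to([p[0],p[1],.0283],91.9);s=manip.sense();print(s["finger_gap"],s["qd"].round(2))
E
```

```text
[-0.37 -0.48 10.44] turn z 0.1 t 9.4 q [-0.6   0.7   1.46  0.    0.99 -2.2 ] F [-0.7  0.1 -3.3] tilt [-0.5  0.4]
0.5230276456289032 [ 0.   -0.04 -0.03 -0.    0.06 -0.  ]
```

>>> carry_out:
  targets:
    - [[-0.2,-0.3,1,0,0,0,4],[-0.2,-0.3,2.5,0,0,0,4],[-0.2,-0.3,4.2,0,0,0,4],[-0.2,-0.3,5.9,0,0,0,4],[-0.2,-0.3,7.4,0,0,0,4],[-0.2,-0.3,8.6,0,0,0,4],[-0.2,-0.3,9.3,0,0,0,4],[-0.2,-0.3,9.5,0,0,0,4],[-0.2,-0.3,9.5,0,0,0,4],[-0.2,-0.3,9.5,0,0,0,4]]

```text
t: 10.23
tcp_pos: [0.595, -0.2746, 0.0436]
tool_rot: [-0.016, 1.0, -0.0, 0.001]
force: [0.4, -0.3, -1.3]
finger_gap: 0.526
gripper_force: 46.8
```

```bash
python3 - <<'E'
from h import *
p=place(T,np.array([0,-.055,0]))
to([p[0],p[1],.0283],91.9)
E
```

```text
[0.3  0.33 1.53] turn z -0.0 t 10.2333 q [-0.6   0.83  1.48  0.    0.83 -2.21] F [ 0.4 -0.3 -1.3] tilt [ 0.1 -0.1]
```

>>> carry_out:
  targets:
    - [[0.1,0.1,0.3,0,0,0,4],[0.2,0.2,0.6,0,0,0,4],[0.2,0.2,0.9,0,0,0,4],[0.2,0.2,1.1,0,0,0,4],[0.2,0.2,1.1,0,0,0,4],[0.2,0.2,1.1,0,0,0,4]]

```text
t: 10.73
tcp_pos: [0.5921, -0.2724, 0.0316]
tool_rot: [-0.016, 1.0, 0.0, -0.0]
force: [-0.6, -0.1, -1.5]
finger_gap: 0.521
gripper_force: 46.8
```

>>> carry_out:
  targets:
    - [[0,0,0.1,0,0,0,4],[0,0,0.2,0,0,0,4],[0,0,0.3,0,0,0,4],[0,0,0.3,0,0,0,4],[0,0,0.3,0,0,0,4]]

```text
t: 11.15
tcp_pos: [0.5922, -0.2724, 0.0287]
tool_rot: [-0.016, 1.0, 0.0, -0.0]
force: [0.6, 0.7, -1.7]
finger_gap: 0.519
gripper_force: 46.8
```

>>> carry_out:
  targets:
    - [[0,0,0.05,0,0,0,4],[0,0,0.1,0,0,0,4],[0,0,0.1,0,0,0,4],[0,0,0.1,0,0,0,4]]

```text
t: 11.48
tcp_pos: [0.5923, -0.2724, 0.0284]
tool_rot: [-0.016, 1.0, -0.0, 0.0]
force: [-1.1, 0.7, 3.5]
finger_gap: 0.526
gripper_force: 47.4
```

>>> carry_out:
  targets:
    - [[0,0,0,0,0,0,4.8],[0,0,0,0,0,0,5.2],[0,0,0,0,0,0,5.8],[0,0,0,0,0,0,5.8],[0,0,-0.3,0,0,0,5.8],[0,0,-1,0,0,0,5.8],[0,0,-2.5,0,0,0,5.8],[0,0,-4.5,0,0,0,5.8],[0,0,-7.5,0,0,0,5.8],[0,0,-11,0,0,0,5.8],[0,0,-14,0,0,0,5.8],[0,0,-15,0,0,0,5.8]]

```text
t: 12.48
tcp_pos: [0.5947, -0.2739, 0.1838]
tool_rot: [-0.016, 1.0, -0.003, 0.004]
force: [-0.1, -0.4, 0.4]
finger_gap: 0.675
gripper_force: 0.0
```

>>> carry_out:
  targets:
    - [[0,0,-1,0,0,0,5.8],[0,0,-1,0,0,0,5.8],[0,0,-1,0,0,0,5.8]]

```text
t: 12.73
tcp_pos: [0.5918, -0.2721, 0.1872]
tool_rot: [-0.016, 1.0, 0.0, -0.0]
force: [-1.3, 0.7, -0.7]
finger_gap: 0.676
gripper_force: 0.0
```

```bash
python3 - <<'E'
from h import *
import cv2
cv2.imwrite("pics/p6.png",cv2.resize(cams.snapshot("scene")[110:,90:430,::-1],None,fx=1.9,fy=1.9,interpolation=cv2.INTER_CUBIC))
E
```

```text
(no output)
```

View pics/p6.png

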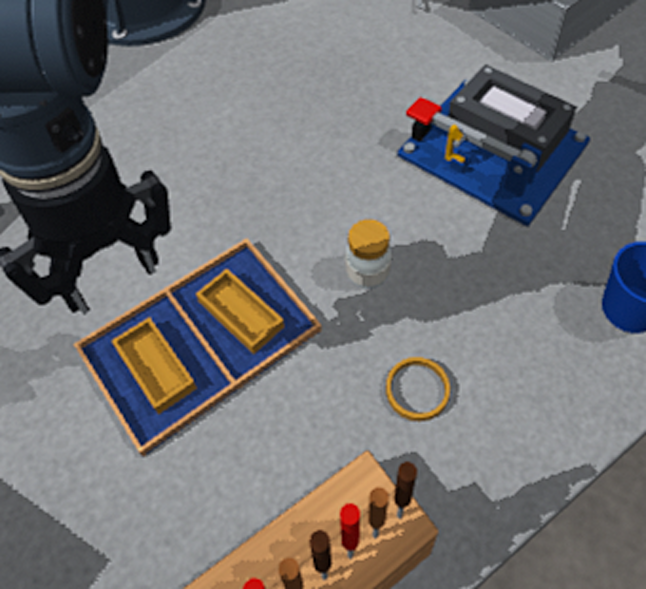

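The picture shows the shell flat and open side up in the empty half, around (153,363). The lever is still latched at (425,115), and the finished shell (240,310) and the jar (368,245) are where they were.

```bash
python3 -c "
from station import sign_off
print(sign_off())"
```

```text
the job is handed in; nothing more can be done
None
```

The job is handed in at about 12.8 s: the lever is latched down, the shell lies flat and open side up in the empty half of the tray, and the last picture shows the finished shell and the jar undisturbed.

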